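Lever open the parts tin and hold the hinge leaf in line for its pin

ROBOT

A 7-joint arm with a two-finger parallel gripper is mounted at the origin on a cart in front of the work surface, level with it; the furniture and walls round the work are solid. World frame = base frame: x ahead of the robot, y to its left, z up, the work surface at z = 0. Lengths are in m, angles in rad, forces in N, time in s.
With the tool pointing down it reaches from about 0.35 to 0.9 m from the base axis. Payload 8.1 kg.
Tool frame: the origin (TCP) lies at the very end of the fingers, on their centre line; the grasp point (between the pads) lies 19 mm behind it (arm.tcp_to_grasp is the distance from the TCP to the grasp point, in m); z points along the fingers, y is the line along which they close (so a half turn about z gives the same grasp; the last joint's range is limited). The gripper opens to 92 mm and grips with 3 to 60 N. Pads are 19 mm wide; open, the fingers measure 130 mm over their backs; the gripper's body (75 mm by 190 mm) begins 47 mm behind the grasp point.
Start: joints at [1.228, 0.434, 0.025, 1.573, -0.012, 1.134, -0.075], TCP at [0.148, -0.607, 0.227] pointing down, gripper open.
Joint ranges: [-2.62, 2.62], [-0.44, 2.09], [-1.27, 1.32], [0.08, 2.57], [-1.32, 4.46], [0.12, 2], [-2.74, 2.74]. Speed limits (rad/s): [2.22, 2.22, 3.01, 3.01, 3.14, 3.14, 3.14].

INTERFACE

Orientations are given as a rotation vector (axis times angle).
In Python, from cell import arm gives the robot as it stands.
- The arm moves only by the tool nudge_tcp, called after "Emit:" by a JSON object that holds its "method" and its "body", one argument or row to a line. Schema: {"type":"object","properties":{"segments":{"type":"object","properties":{"deltas":{"type":"array","items":{"type":"array","items":{"type":"number"},"minItems":5,"maxItems":5},"minItems":1,"maxItems":10}},"additionalProperties":false,"required":["deltas"]},"force":{"type":"number"},"only":{"type":"string"},"quiet":{"type":"boolean"},"lines":{"type":"string"}},"required":["segments"],"additionalProperties":false}. segments is an object whose key "deltas" holds a list of rows, 1 to 10 of them, each of 5 numbers: dx, dy, dz in m, then a turn about the tool's z in rad, then the opening from 0.0 (shut) to 1.0 (fully open); each row shifts and turns the commanded pose from where the row before left it, along the tool's axes as they then stand; what a row does not reach is not made up. A row lasts 1/10 s, in which the tool goes at most 0.05 m and 0.15 rad, less where a joint would pass 70% of its speed; a pose out of reach is approached as far as the arm can. The fingers move at their own pace and stop on an object; force is the grip in N (left out, the last holds). Time passes only in rows, so rows that do not move let the fingers close. The tool returns the time, the measured TCP pose, the force, the opening and the grip force at its end. only (a regular expression) keeps the lines of the reply that match it, lines (a string "A,B") keeps lines A to B, and quiet returns only ok. Input that does not fit is refused with a message, and nothing moves.
- arm.observe(): the state, without advancing time (a new reading comes with each control period).
- arm.get_image(name): name is "scene" or "top" or "wrist"; returns a dict with "image" (400x640x3 uint8, blue, green, red), "fx", "fy", "cx", "cy" (pixels), "cam_to_world" (4x4, takes a point from camera to world coordinates); the wrist camera has in their place "mount" (4x4, takes a point from camera to tool coordinates, whose origin is the TCP and whose axes are the flange's). Camera axes: x right, y down, z forward; pixel columns grow to the right and rows downward; lengths in m; the calibration is good to about 2 mm. A picture is of the moment at which its call begins: read the wrist's pose just before it. There is no depth.
- arm.sign_off(): hands the job in; it is judged then, once.
The state is a dict: "clock": time; "joints": joint angles; "dq": joint speeds; "joint_efforts": joint torques, N m; "position": TCP position; "ee_rot": TCP orientation; "force": force on the tool from outside, world axes, zero at the start; "ft_torque": the same for the moment, N m; "width": opening from 0.0 (shut) to 1.0 (fully open); "gripper_force": force on a finger pad.
Only numpy, scipy, OpenCV 4.12 (cv2) and the standard library are available. Lean on these libraries where they do the work, as an engineer would, in place of code of your own. Each camera call takes 0.05 s, during which the arm holds its last target. There are 200 camera calls.

TASK

The loose hinge leaf is in the grey parts tin, whose cover is flush and has no handle: put the blade of the palette knife into the notch below the cover, lever the cover up and swing it open past upright, then put the knife back down flat on the desk. Take the leaf out and ease its knuckle into the gap between the two knuckles on the jamb block, from the open side, so that all three bores line up and the hinge pin would slide straight through. Finish there, still holding the leaf in the gripper without resting or pressing it on anything, and leave the other things on the desk where they are.

Things in the scene. Friction and masses are not known exactly. Their poses are not given: they have to be found in the camera images.
- leaf: Loose steel hinge leaf, 140 g: flat plate 66 (x, along the hinge) x 40 (y -20 to 20) x 5 mm, one hollow knuckle in the middle of its -y edge. Origin: centre of the plate's underside, z up. Lies flat in the tin, underside 10.5 mm above the desk, knuckle towards the notched front (within 0.25 rad). Its two short ends, 66 mm apart, are free for the fingers to pinch.
- leaf_bore (a point): Centre of the 10 mm bore of the loose leaf's knuckle: x 0, y -30.5, z +9 mm in the leaf's frame, axes as the leaf's; the bore runs along x. The knuckle is 18 mm in outside diameter (0 to 18 mm above the plate's underside) and 22 mm long (x -11 to 11 mm).
- jamb_block: Jamb block, does not move: wooden block 120 (x) x 70 (y) x 55 mm high, a 16 mm bead along the -y edge. On its top the fixed steel hinge leaf, two knuckles overhanging the +y side (roughly world +y, within 0.15 rad); behind it lies the hinge pin (7 mm thick, 80 mm long, not to be used). Origin: centre of its underside, z up; x is parallel to the hinge axis.
- jamb_bore (a point): Middle of the gap between the two fixed knuckles, on their bore axis (x): x 0, y 45, z 64 mm in the block's frame, axes as the block's. Fixed knuckles: 18 mm outside, bore 10 mm, at x 13 to 33 and -33 to -13 mm: a 26 mm gap for the 22 mm knuckle, free from the +y side and from below. Bores in line and plates level, the loose plate's edge is still 1.5 mm from them.
- tin: Grey sheet-steel parts tin, does not move: 170 (x) x 124 (y) x 44 mm high plus the 3 mm cover; walls and floor 2.5 mm. Origin: centre of its underside, z up. Cover hinge along the +y wall (to the robot's left), front with the pry notch is the -y wall. Inside, the leaf rests on two rubber strips 8 mm high along y at x 17 and -17 mm (each 14 mm wide).
- pry_notch (a point): Middle of the pry notch, 46 mm wide and 8 mm high, in the top of the tin's front wall right below the cover: x 0, y -62, z 40 mm in the tin's frame (36 to 44 mm high; the shut cover's underside is at 44 mm). A blade goes in along the tin's +y; inside nothing stands above 29 mm.
- cover_hinge (a point): Middle of the cover's hinge axis: x 0, y +62, z 44 mm in the tin's frame; the axis is the tin's x.
- cover (a joint): Angle of the tin's cover (rad): 0 shut, 1.57 upright, stops at 2.0. The cover (150 g) reaches 124 mm from the hinge to the front and is flush with the front wall, without handle. Its hinge is stiff (0.13 N m): the cover stays where it is left; raising it at the front takes about 2 N.
- knife: The palette knife, 80 g, lying flat on the desk: dark wooden handle 90 mm long, 22 mm wide and 20 mm high, and a stiff steel blade 20 mm wide and 2 mm thick. Origin: centre of the handle's underside, z up, x towards the blade (blade from x 60 to the round tip at x 140 mm, at half the handle's height, z 9 to 11 mm). Balances near the handle's middle.
- knife_tip (a point): Tip of the blade: x 140, y 0, z 10 mm in the knife's frame; axes as the knife's.
- weight_1: Bystander: brass weight, 32 mm wide, 46 mm high, standing or lying on the desk. Origin at its underside.
- weight_2: Bystander: brass weight, 26 mm wide, 36 mm high, standing or lying on the desk. Origin at its underside.
- tape_clear: Bystander: roll of tape, 72 mm across, 18 mm high, standing or lying on the desk. Origin at its underside.
- beaker: Bystander: clear plastic beaker, 65 mm across, 87 mm high, standing or lying on the desk. Origin at its underside.
- coating_gauge: Bystander: grey hand-held gauge, 102 x 54 x 27 mm, standing or lying on the desk. Origin at its underside.
- marker_black: Bystander: marker pen, 136 mm long, standing or lying on the desk. Origin at its underside.
- dropper_bottle: Bystander: brown dropper bottle, 34 mm across, 103 mm high, standing or lying on the desk. Origin at its underside.
- screwdriver: Bystander: screwdriver with red handle, 173 mm long, 24 mm thick, lying on the desk. Origin at its underside.

How it is judged:
By the outcome, as a careful person would: the job done as asked, in the order asked, and still so for the second after the job is handed in, while the arm keeps its last pose, push and grip.
It also fails if it takes over 64 s, if anything falls off the work surface, if the arm or the gripper's body presses on something with over 40 N, if the wrist force passes 120 N, or if a joint passes its speed limit or range.

## Working session

There is one attempt and no reset: what is moved stays moved. The work goes in short steps, Python scripts to look and compute and a tool call to move; the robot and the scene stay as the last step left them, time stands still between calls to the robot, and variables do not carry over. Pictures are saved under pics/ and viewed, at most 10 in all, crops included, and the job is handed in when it is done.

```bash
ls; mkdir -p pics
```

Run:
```python
from cell import arm
import cv2,numpy as np
print(arm.observe())
ims=[]
for n in("scene","top"):
    d=arm.get_image(n); cv2.imwrite(f"pics/{n}0.png",d["image"]); np.savez(f"pics/{n}0.npz",**d)
    print(n,d["fx"],d["cx"],d["cy"],np.round(d["cam_to_world"],3).tolist())
d=arm.get_image("wrist");print(d["fx"],np.round(d["mount"],3).tolist())
```

```text
cell.py
pics
{'clock': 0.0, 'joints': array([ 1.22838998,  0.43522953,  0.02494902,  1.57412953, -0.01159254,
        1.13398668, -0.07510117]), 'dq': array([ 0.00043758, -0.00055624, -0.00081359,  0.00199753,  0.00126541,
       -0.00121955,  0.00012382]), 'joint_efforts': array([ 3.32244808e-04, -6.67853308e+01,  9.84687880e-01, -3.14460397e+01,
       -6.08412805e-02,  4.29440523e-02,  1.37794123e-04]), 'position': array([ 0.14827531, -0.60661388,  0.22592808]), 'ee_rot': array([-3.11748325e+00, -3.75524388e-01,  5.22983630e-04]), 'force': array([-0.18541928, -0.24881933,  1.36266416]), 'ft_torque': array([-0.03979526,  0.02090846,  0.02118739]), 'gripper_force': 0.0, 'width': 1.0005649707363162}
scene 510.48298506191446 326.89523675651617 197.00679962863174 [[0.371, -0.364, 0.855, -0.711], [-0.929, -0.149, 0.339, -0.519], [0.004, -0.92, -0.393, 0.661], [0.0, 0.0, 0.0, 1.0]]
top 376.9454760627335 314.1789534283815 206.67724270085344 [[0.004, -0.981, 0.196, 0.301], [-1.0, -0.004, 0.003, -0.011], [-0.003, -0.196, -0.981, 1.383], [0.0, 0.0, 0.0, 1.0]]
340.595608821494 [[0.0, -0.965, -0.26, 0.07], [1.0, 0.001, -0.001, -0.0], [0.001, -0.26, 0.965, -0.159], [0.0, 0.0, 0.0, 1.0]]
```

View images.

View pics/top0.png

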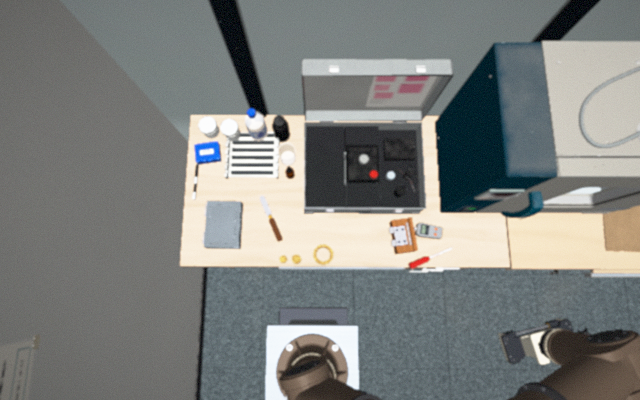

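View pics/scene0.png

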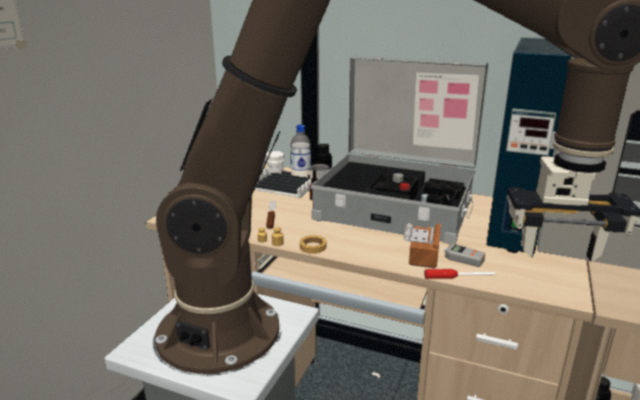

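Create h.py:
```python
from cell import arm
import cv2,numpy as np
from scipy.spatial.transform import Rotation as R
def pose():
    s=arm.observe(); T=np.eye(4); T[:3,:3]=R.from_rotvec(s["ee_rot"]).as_matrix(); T[:3,3]=s["position"]; return T
def shot(name,tag):
    T=pose(); d=dict(arm.get_image(name))
    if name=="wrist": d["cam_to_world"]=T@d["mount"]
    cv2.imwrite(f"pics/{tag}.png",d["image"]); np.savez(f"pics/{tag}.npz",**d); return d
def load(tag): return dict(np.load(f"pics/{tag}.npz"))
def ray(d,u,v):
    C=d["cam_to_world"]; r=C[:3,:3]@np.array([(u-d["cx"])/d["fx"],(v-d["cy"])/d["fy"],1]); return C[:3,3],r/np.linalg.norm(r)
def onz(d,u,v,z):
    o,r=ray(d,u,v); return o+r*(z-o[2])/r[2]
def proj(d,p):
    C=np.linalg.inv(d["cam_to_world"]); q=C[:3,:3]@np.asarray(p)+C[:3,3]; return np.array([d["fx"]*q[0]/q[2]+d["cx"],d["fy"]*q[1]/q[2]+d["cy"]])
def tri(obs):
    A=np.zeros((3,3));b=np.zeros(3)
    for d,u,v in obs:
        o,r=ray(d,u,v); M=np.eye(3)-np.outer(r,r); A+=M;b+=M@o
    p=np.linalg.solve(A,b); return p,[np.linalg.norm(np.cross(p-ray(d,u,v)[0],ray(d,u,v)[1]))for d,u,v in obs]
def delta(target,yaw=None):
    "offset to a world target in the tool's present axes; yaw = world angle of tool x"
    T=pose(); print("tcp",T[:3,3].round(4),"yaw",np.arctan2(T[1,0],T[0,0]).round(4),"tool delta",(T[:3,:3].T@(np.array(target)-T[:3,3])).round(4))
```

Run:
```python
from h import *
d=load("top0")
for n,u,v,z in [("tin c",223,224,.047),("tin corners",207,201,.047),("",242,203,.047),("",240,248,.047),("",205,246,.047),("knife tip",264,198,.01),("knife end",280,240,.015),("jamb",403,236,.055),("gauge",429,230,.027),("sd",418,262,.02),("w1",297,259,.04),("w2",284,259,.04),("tape",323,254,.01),("case",305,210,.05),("desk edge",320,267,0),("hold beaker",290,157,.05),("marker",195,190,0),("beaker?",288,152,0)]:
    print(n,onz(d,u,v,z).round(3))
s=arm.observe();print(s["clock"])
```

```text
tin c [0.503 0.32  0.047]
tin corners [0.587 0.383 0.047]
 [0.58  0.255 0.047]
 [0.418 0.256 0.047]
 [0.424 0.38  0.047]
knife tip [0.608 0.181 0.01 ]
knife end [0.45  0.118 0.015]
jamb [ 0.462 -0.321  0.055]
gauge [ 0.487 -0.422  0.027]
sd [ 0.373 -0.379  0.02 ]
w1 [0.38  0.054 0.04 ]
w2 [0.38 0.1  0.04]
tape [ 0.4   -0.039  0.01 ]
case [0.555 0.027 0.05 ]
desk edge [ 0.354 -0.028  0.   ]
hold beaker [0.755 0.084 0.05 ]
marker [0.64  0.445 0.   ]
beaker? [0.792 0.096 0.   ]
0.15
```
Case wall (height?) at x>0.555, y from 0.03 to -0.4: the suitcase front. Case height ~0.1? Moving at z≥0.2 over desk... Lid of case is back at x~0.85. OK.

Emit:
{"method": "nudge_tcp", "body": {
  "segments": {"deltas": [[0.036,-0.02,-0.003,0,1],[0.036,-0.02,-0.003,0,1],[0.036,-0.02,-0.003,0,1],[0.036,-0.02,-0.003,0,1],[0.036,-0.02,-0.003,0,1],[0.036,-0.02,-0.003,0,1],[0.036,-0.02,-0.003,0,1],[0.036,-0.02,-0.003,0,1],[0.036,-0.02,-0.003,0,1],[0,0,0,0,1]]}
}}

```text
clock: 1.15
position: [0.4254, -0.3499, 0.254]
ee_rot: [-3.115, -0.39, -0.005]
force: [-0.0, -0.9, -0.7]
width: 0.996
gripper_force: 0.0
```

Run:
```python
from h import *
delta([.46,-.32,.25]); shot("wrist","j1")
```

```text
tcp [ 0.4254 -0.3499  0.254 ] yaw 0.2488 tool delta [ 0.0408 -0.0204  0.0042]
```

View pics/j1.png

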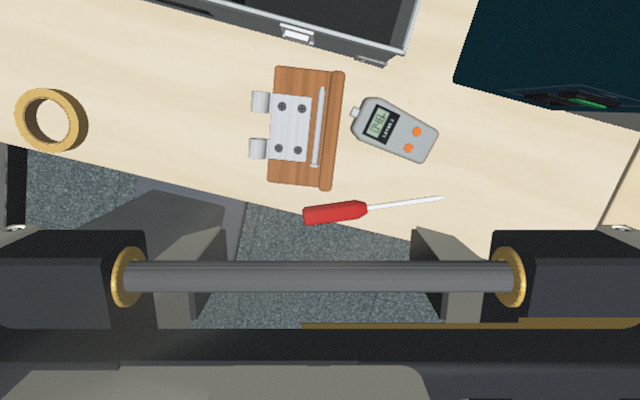

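Emit:
{"method": "nudge_tcp", "body": {
  "segments": {"deltas": [[0.005,-0.04,0,0,1],[0.005,-0.04,0,0,1],[0.005,-0.04,0,0,1],[0.005,-0.04,0,0,1],[0,0,0,0,1]]}
}}

```text
clock: 1.7
position: [0.4008, -0.1912, 0.2538]
ee_rot: [-3.117, -0.383, 0.001]
force: [0.2, -0.4, 0.3]
width: 1.0
gripper_force: 0.0
```

Run:
```python
from h import *
shot("wrist","j2")
C=[]
for t in("j1","j2"):
    d=load(t); im=d["image"]; hsv=cv2.cvtColor(im,cv2.COLOR_BGR2HSV)
    p=proj(d,[.46,-.32,.06]).astype(int); print(p)
    c=im[max(p[1]-75,0):p[1]+75,max(p[0]-100,0):p[0]+100]; C.append(cv2.resize(c,(400,300),interpolation=cv2.INTER_CUBIC)); print(max(p[0]-100,0),max(p[1]-75,0),c.shape)
cv2.imwrite("pics/jc.png",np.hstack(C))
```

```text
[298 132]
198 57 (150, 200, 3)
[453 145]
353 70 (150, 200, 3)
```

View pics/jc.png

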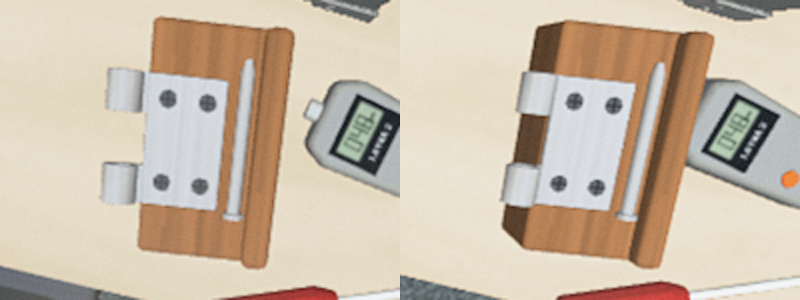

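Run:
```python
from h import *
S=[]
for t,x0,y0,pts in (("j1",198,57,[(168,98),(208,103),(161,182),(200,186)]),("j2",353,70,[(174,101),(214,105),(158,183),(197,188)])):
    d=load(t); g=cv2.cvtColor(d["image"],cv2.COLOR_BGR2GRAY).astype(float); q=[]
    for a,b in pts:
        u,v=int(round(x0+a/2)),int(round(y0+b/2)); w=np.clip(190-g[v-6:v+7,u-6:u+7],0,None); yy,xx=np.mgrid[v-6:v+7,u-6:u+7]
        q.append((d,(w*xx).sum()/w.sum(),(w*yy).sum()/w.sum()))
    S.append(q)
P=[]
for a,b in zip(*S):
    p,r=tri([a,b]); P.append(p); print(p.round(4),np.round(r,4))
P=np.array(P); ax=(P[0]+P[1]-P[2]-P[3]); print("yaw of hinge axis",np.arctan2(ax[1],ax[0]))
# gap: knuckle ends along left silhouette at z=.064: crops
d1,d2=load("j1"),load("j2")
for n,a,b in (("k1 out",(126,68),(535-400,72)),("k1 in",(124,111),(531-400,113)),("k2 in",(121,163),(522-400,164)),("k2 out",(118,204),(519-400,205))):
    p,r=tri([(d1,198+a[0]/2,57+a[1]/2),(d2,353+b[0]/2,70+b[1]/2)]); print(n,p.round(4),np.round(r,4),onz(d1,198+a[0]/2,57+a[1]/2,.073).round(4))
delta([.4,.05,.25])
```

```text
[ 0.4811 -0.2973  0.0608] [0. 0.]
[ 0.4839 -0.3171  0.061 ] [0. 0.]
[ 0.4395 -0.3031  0.0609] [0. 0.]
[ 0.4423 -0.3229  0.0613] [0.0001 0.0001]
yaw of hinge axis 0.13999704222689374
k1 out [ 0.4899 -0.2742  0.0596] [0.0002 0.0002] [ 0.4901 -0.2764  0.073 ]
k1 in [ 0.4698 -0.2779  0.0624] [0.0002 0.0002] [ 0.4703 -0.2796  0.073 ]
k2 in [ 0.4441 -0.2817  0.0622] [0.0002 0.0002] [ 0.4454 -0.2833  0.073 ]
k2 out [ 0.424  -0.2852  0.0675] [0.0001 0.0001] [ 0.4249 -0.2859  0.073 ]
tcp [ 0.4012 -0.194   0.2539] yaw 0.2423 tool delta [ 0.0574 -0.2371  0.0038]
```

Emit:
{"method": "nudge_tcp", "body": {
  "segments": {"deltas": [[0.008,-0.04,0,-0.015,1],[0.008,-0.04,0,-0.015,1],[0.008,-0.04,0,-0.015,1],[0.008,-0.04,0,-0.015,1],[0.008,-0.04,0,-0.015,1],[0.008,-0.04,0,-0.015,1],[0.008,-0.04,0,-0.015,1],[0.008,-0.04,0,-0.015,1],[0,0,0,0,1]]}
}}

```text
clock: 2.65
position: [0.3711, 0.133, 0.2541]
ee_rot: [-3.088, -0.569, -0.002]
force: [0.1, 0.2, 0.4]
width: 1.0
gripper_force: 0.0
```

Run:
```python
from h import *
delta([.49,.134,.2]); shot("wrist","k1")
```

```text
tcp [0.3711 0.133  0.2541] yaw 0.3647 tool delta [0.1114 0.0416 0.0542]
```

View pics/k1.png

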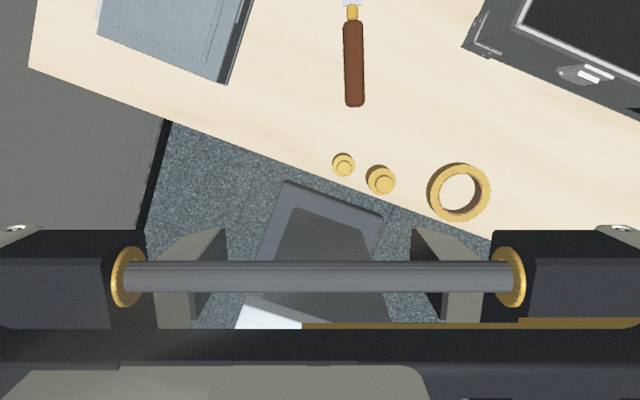

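Emit:
{"method": "nudge_tcp", "body": {
  "segments": {"deltas": [[0.035,0,0,0,1],[0.035,0,0,0,1],[0.035,0,0,0,1],[0,0,0,0,1]]}
}}

```text
clock: 3.1
position: [0.4738, 0.1647, 0.2528]
ee_rot: [-3.092, -0.555, -0.001]
force: [-0.8, 0.3, 0.2]
width: 1.003
gripper_force: 0.0
```

Run:
```python
from h import *
shot("wrist","k2"); delta([.49,.134,.2])
for t in("k1","k2"):
    d=load(t); im=d["image"]; hsv=cv2.cvtColor(im,cv2.COLOR_BGR2HSV)
    m=((hsv[...,0]<15)&(hsv[...,1]>110)&(hsv[...,2]<150)&(hsv[...,2]>30)).astype(np.uint8); m[200:]=0
    n,l,st,c=cv2.connectedComponentsWithStats(m)
    i=1+np.argmax(st[1:,4]); print(t,st[i],c[i])
    r=cv2.minAreaRect(np.argwhere(l==i)[:,::-1].astype(np.float32)); print(r,[onz(d,*b,.015).round(4).tolist() for b in cv2.boxPoints(r)])
```

```text
tcp [0.4715 0.1643 0.2527] yaw 0.356 tool delta [0.0069 0.0349 0.0527]
k1 [ 343   20   21   87 1583] [353.45356917  62.4548326 ]
((353.21533203125, 62.97237777709961), (85.97779846191406, 19.24502944946289), 88.69805145263672) [[0.5245, 0.1646, 0.015], [0.5322, 0.1456, 0.015], [0.4514, 0.1092, 0.015], [0.4431, 0.1293, 0.015]]
k2 [ 335  122   20   75 1129] [344.91231178 156.58104517]
((344.9295654296875, 159.16160583496094), (74.21307373046875, 17.502090454101562), 86.98721313476562) [[0.5246, 0.1644, 0.015], [0.5325, 0.1461, 0.015], [0.4528, 0.109, 0.015], [0.4444, 0.1284, 0.015]]
```

View pics/k2.png

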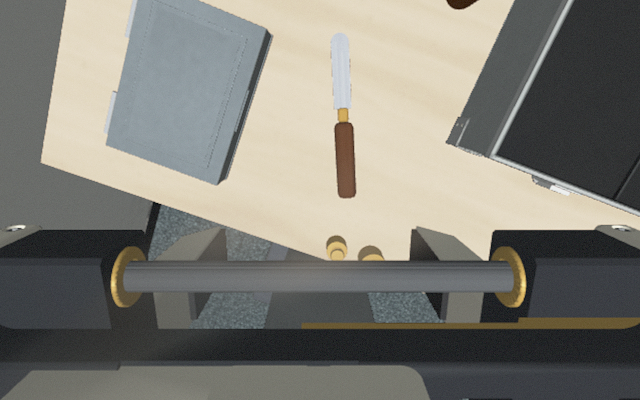

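Run:
```python
from h import *
d=load("k2"); print([onz(d,u,v,z).round(3).tolist() for u,v,z in((448,145,0.),(515,0,0.),(448,145,.1),(555,0,.1),(339.5,34,.01),(344,121,.015))])
delta([.5084,.1461,.004])
print(arm.observe()["joints"].round(3))
```

```text
[[0.547, 0.026, 0.0], [0.714, 0.027, 0.0], [0.545, 0.065, 0.1], [0.683, 0.035, 0.1], [0.614, 0.193, 0.01], [0.53, 0.155, 0.015]]
tcp [0.4715 0.1643 0.2527] yaw 0.356 tool delta [0.0286 0.03   0.2486]
[ 0.014  0.264 -0.561  1.798  0.154  1.125 -1.813]
```

Emit:
{"method": "nudge_tcp", "body": {
  "segments": {"deltas": [[-0.008,-0.04,0,0,1],[-0.008,-0.04,0,0,1],[-0.004,-0.035,0,0,1],[0,0,0,0,1]]}
}}

```text
clock: 3.55
position: [0.4074, 0.2695, 0.254]
ee_rot: [-3.088, -0.57, 0.0]
force: [0.2, -0.1, -0.4]
width: 1.001
gripper_force: 0.0
```

```bash
python3 -c "
from h import *
shot('wrist','t1')"
```

Emit:
{"method": "nudge_tcp", "body": {
  "segments": {"deltas": [[0,-0.04,0,0,1],[0,-0.04,0,0,1],[0,0,0,0,1]]}
}}

```text
clock: 3.9
position: [0.3802, 0.3445, 0.2539]
ee_rot: [-3.088, -0.568, 0.001]
force: [-0.3, 0.0, 0.6]
width: 1.0
gripper_force: 0.0
```

Create tin.py:
```python
from h import *
for t in("t1","t2"):
    d=load(t); im=d["image"]; hsv=cv2.cvtColor(im,cv2.COLOR_BGR2HSV)
    m=((hsv[...,0]>85)&(hsv[...,0]<125)&(hsv[...,1]>20)&(hsv[...,2]>110)).astype(np.uint8); m[225:]=0
    m=cv2.morphologyEx(m,cv2.MORPH_CLOSE,np.ones((5,5))); m=cv2.morphologyEx(m,cv2.MORPH_OPEN,np.ones((5,5)))
    n,l,st,c=cv2.connectedComponentsWithStats(m); i=1+np.argmax(st[1:,4]); print(t,st[i],c[i].round(1),"V med",np.median(hsv[...,2][l==i]))
    pts=np.argwhere(l==i)[:,::-1]; W=np.array([onz(d,u,v,.047)[:2] for u,v in pts],np.float32)
    r=cv2.minAreaRect(W*1000); print("rect on z=.047:",r); print(cv2.boxPoints(r).round(1).tolist())
    cs,_=cv2.findContours((l==i).astype(np.uint8),0,2); a=cv2.approxPolyDP(max(cs,key=cv2.contourArea),6,True)[:,0]; print("poly",a.tolist())
```

Run:
```python
from h import *
shot('wrist','t2')
import tin
```

```text
t1 [  220     0   172   160 18237] [302.2  69. ] V med 169.0
rect on z=.047: ((503.1876525878906, 324.424072265625), (122.5635986328125, 168.24705505371094), 89.22884368896484)
[[418.20001220703125, 264.29998779296875], [586.5, 262.0], [588.0999755859375, 384.6000061035156], [419.8999938964844, 386.79998779296875]]
poly [[256, 0], [220, 118], [327, 159], [391, 0]]
t2 [  297     0   178   161 18399] [381.3  69.6] V med 178.0
rect on z=.047: ((503.71832275390625, 324.47833251953125), (122.57762908935547, 169.3314971923828), 89.22394561767578)
[[418.20001220703125, 264.29998779296875], [587.5, 262.0], [589.2000122070312, 384.6000061035156], [419.8999938964844, 386.8999938964844]]
poly [[474, 0], [339, 0], [297, 120], [401, 160]]
```

Emit:
{"method": "nudge_tcp", "body": {
  "segments": {"deltas": [[0,0,0,0.15,1],[0,0,0,0.15,1],[0,0,0,0.15,1],[0,0,0,0.15,1],[0,0,0,0.15,1],[0,0,0,0.15,1],[0,0,0,0.15,1],[0,0,0,0.15,1],[0,0,0,0.15,1],[0,0,0,0.15,1]]}
}}

```text
clock: 4.95
position: [0.3831, 0.3322, 0.2361]
ee_rot: [2.944, -0.959, -0.031]
force: [0.3, 0.2, -2.6]
width: 1.005
gripper_force: 0.0
```

Emit:
{"method": "nudge_tcp", "body": {
  "segments": {"deltas": [[0,0,0,0.15,1],[0,0,0,0.15,1],[0,0,0,0.15,1],[0,0,0,0.15,1],[0,0,0,0.15,1],[0,0,0,0.15,1],[0,0,0,0.15,1],[0,0,0,0.15,1],[0,0,0,0.15,1],[0,0,0,0.15,1]]}
}}

```text
clock: 5.95
position: [0.4536, 0.2138, 0.0545]
ee_rot: [-1.841, 2.506, 0.293]
force: [0.1, 0.6, -0.6]
width: 1.001
gripper_force: 0.0
```

Emit:
{"method": "nudge_tcp", "body": {
  "segments": {"deltas": [[0,0,0,0.08,1],[0,0,0,0,1]]}
}}

```text
clock: 6.15
position: [0.45, 0.2025, 0.0425]
ee_rot: [-1.753, 2.564, 0.309]
force: [-0.6, -0.0, 0.2]
width: 0.998
gripper_force: 0.0
```

```bash
python3 - <<'E'
from h import *
delta([.5084,.1461,.10])
print(arm.observe()["joints"].round(3))
E
```

```text
tcp [0.45   0.2025 0.0425] yaw -1.9517 tool delta [ 0.0231 -0.0651 -0.0717]
[-1.173  0.95   1.318  2.12  -1.177  1.263 -2.74 ]
```

Emit:
{"method": "nudge_tcp", "body": {
  "segments": {"deltas": [[0,0,-0.03,0,1],[0,0,-0.04,0,1],[0,0,-0.04,-0.1,1],[0,0,-0.03,-0.15,1],[0,0,0,-0.15,1],[0,0,0,-0.15,1],[0,0,0,-0.15,1]]}
}}

```text
clock: 6.85
position: [0.4632, 0.1624, 0.1591]
ee_rot: [-2.481, 1.703, 0.282]
force: [0.4, 0.2, 0.1]
width: 1.0
gripper_force: 0.0
```

Run:
```python
from h import *
delta([.48,.14,.25])
print(pose()[:3,2].round(3),arm.observe()["joints"].round(3))
```

```text
tcp [0.4632 0.1624 0.1591] yaw -1.2035 tool delta [ 0.0063 -0.007  -0.0946]
[-0.086  0.202 -0.976] [-1.102  0.565  1.205  2.021 -0.799  1.169 -2.275]
```

Emit:
{"method": "nudge_tcp", "body": {
  "segments": {"deltas": [[0,0,-0.02,-0.15,1],[0,0,-0.02,-0.15,1],[0,0,-0.02,-0.15,1],[0,0,-0.02,-0.15,1],[0,0,0,-0.15,1],[0,0,0,-0.15,1],[0,0,0,-0.15,1],[0,0,0,-0.15,1],[0,0,0,-0.15,1],[0,0,0,-0.15,1]]}
}}

```text
clock: 7.85
position: [0.4701, 0.1458, 0.2369]
ee_rot: [-2.895, -0.432, 0.081]
force: [0.6, 0.7, 0.2]
width: 1.001
gripper_force: 0.0
```

Run:
```python
from h import *
delta([.48,.14,.25])
print(pose()[:3,2].round(3),arm.observe()["joints"].round(3))
```

```text
tcp [0.4701 0.1458 0.2369] yaw 0.2989 tool delta [ 0.0075  0.0054 -0.0148]
[-0.086  0.202 -0.976] [-0.939  0.306  0.897  1.904 -0.487  1.17  -1.109]
```

Run:
```python
from h import *
delta([.215,-.51,.55])
```

```text
tcp [0.4701 0.1458 0.2369] yaw 0.2989 tool delta [-0.4439  0.4724 -0.4159]
```

Emit:
{"method": "nudge_tcp", "body": {
  "segments": {"deltas": [[-0.026,0.028,-0.024,0,1],[-0.026,0.028,-0.024,0,1],[-0.026,0.028,-0.024,0,1],[-0.026,0.028,-0.024,0,1],[-0.026,0.028,-0.024,0,1],[-0.026,0.028,-0.024,0,1],[-0.026,0.028,-0.024,0,1],[-0.026,0.028,-0.024,0,1],[-0.026,0.028,-0.024,0,1],[-0.026,0.028,-0.024,0,1]]}
}}

```text
clock: 8.85
position: [0.3169, -0.2411, 0.4176]
ee_rot: [-2.896, -0.423, 0.08]
force: [0.4, -0.5, -0.4]
width: 1.0
gripper_force: 0.0
```

Emit:
{"method": "nudge_tcp", "body": {
  "segments": {"deltas": [[-0.026,0.028,-0.024,0,1],[-0.026,0.028,-0.024,0,1],[-0.026,0.028,-0.024,0,1],[-0.026,0.028,-0.024,0,1],[-0.026,0.028,-0.024,0,1],[-0.026,0.028,-0.024,0,1],[-0.026,0.028,-0.024,0,1]]}
}}

```text
clock: 9.55
position: [0.2292, -0.4668, 0.5143]
ee_rot: [-2.887, -0.416, 0.107]
force: [0.3, -0.6, -1.2]
width: 1.001
gripper_force: 0.0
```

```bash
python3 - <<'E'
from h import *
delta([.215,-.51,.75])
print(pose()[:3,2].round(3),arm.observe()["joints"].round(3))
E
```

```text
tcp [ 0.2292 -0.4668  0.5143] yaw 0.2907 tool delta [-0.0353 -0.0175 -0.2368]
[-0.103  0.209 -0.973] [ 0.551  0.38   0.806  1.105 -0.237  1.991 -0.007]
```

Emit:
{"method": "nudge_tcp", "body": {
  "segments": {"deltas": [[-0.005,-0.003,-0.04,0,1],[-0.005,-0.003,-0.04,0,1],[-0.005,-0.003,-0.04,0,1]]}
}}

```text
clock: 9.85
position: [0.2206, -0.4671, 0.5445]
ee_rot: [-2.929, -0.433, 0.083]
force: [-0.6, -1.0, -0.3]
width: 0.999
gripper_force: 0.0
```

Run:
```python
from h import *
delta([.215,-.51,.75])
print(pose()[:3,2].round(3),arm.observe()["joints"].round(3))
```

```text
tcp [ 0.2206 -0.4671  0.5445] yaw 0.2961 tool delta [-0.0237  0.0008 -0.2086]
[-0.081  0.169 -0.982] [ 0.835  0.306  0.325  1.036 -0.1    2.002 -0.156]
```

Emit:
{"method": "nudge_tcp", "body": {
  "segments": {"deltas": [[0,0,-0.03,0,1],[0,0,-0.03,0,1],[0,0,-0.03,0,1]]}
}}

```text
clock: 10.15
position: [0.221, -0.4659, 0.5741]
ee_rot: [-2.995, -0.441, 0.054]
force: [0.1, -0.3, 0.3]
width: 1.004
gripper_force: 0.0
```

Run:
```python
from h import *
delta([.215,-.51,.75])
print(pose()[:3,2].round(3),arm.observe()["joints"].round(4))
```

```text
tcp [ 0.221  -0.4659  0.5741] yaw 0.2935 tool delta [-0.0218  0.0195 -0.1791]
[-0.052  0.108 -0.993] [ 0.7896  0.2718  0.3784  1.0045 -0.104   2.0019 -0.155 ]
```

Emit:
{"method": "nudge_tcp", "body": {
  "segments": {"deltas": [[0,0,-0.03,0,1],[0,0,-0.03,0,1],[0,0,-0.03,0,1],[0,0,-0.03,0,1]]}
}}

```text
clock: 10.55
position: [0.2185, -0.459, 0.6155]
ee_rot: [-3.081, -0.455, 0.013]
force: [0.5, -0.1, 0.3]
width: 1.0
gripper_force: 0.0
```

Run:
```python
from h import *
delta([.215,-.51,.75])
print(pose()[:3,2].round(4),arm.observe()["joints"].round(4))
```

```text
tcp [ 0.2185 -0.459   0.6155] yaw 0.2935 tool delta [-0.0186  0.0441 -0.1357]
[-0.012   0.0252 -0.9996] [ 0.722   0.2194  0.4478  0.9673 -0.1028  2.002  -0.1574]
```

Emit:
{"method": "nudge_tcp", "body": {
  "segments": {"deltas": [[0,0,-0.03,0,1],[0,0,-0.006,0,1],[0,0,0,0,1]]}
}}

```text
clock: 10.85
position: [0.2167, -0.4558, 0.6278]
ee_rot: [-3.107, -0.459, -0.0]
force: [0.3, 0.2, 0.3]
width: 0.997
gripper_force: 0.0
```

Run:
```python
from h import *
delta([.4,-.2,.3])
print(pose()[:3,2].round(4),arm.observe()["joints"].round(4))
```

```text
tcp [ 0.2167 -0.4558  0.6278] yaw 0.2933 tool delta [ 0.2493 -0.1915  0.3281]
[-1.e-04  1.e-03 -1.e+00] [ 0.696   0.2021  0.4736  0.9583 -0.1013  2.002  -0.1586]
```

Emit:
{"method": "nudge_tcp", "body": {
  "segments": {"deltas": [[0.02,-0.018,0.03,0,1],[0.025,-0.018,0.033,0,1],[0.025,-0.018,0.033,0,1],[0.025,-0.018,0.033,0,1],[0.025,-0.018,0.033,0,1],[0.025,-0.018,0.033,0,1],[0.025,-0.018,0.033,0,1],[0.025,-0.018,0.033,0,1],[0.025,-0.018,0.033,0,1],[0.02,-0.018,0.03,0,1]]}
}}

```text
clock: 11.85
position: [0.3945, -0.2121, 0.3014]
ee_rot: [-3.105, -0.459, 0.003]
force: [0.4, -0.0, 0.5]
width: 1.002
gripper_force: 0.0
```

Run:
```python
from h import *
delta([.5084,.1461,.12])
print(pose()[:3,2].round(4),arm.observe()["joints"].round(4))
```

```text
tcp [ 0.3945 -0.2121  0.3014] yaw 0.2937 tool delta [ 0.213  -0.3093  0.1821]
[-0.0024  0.0028 -1.    ] [ 0.2634  0.0796  0.1215  1.866  -0.0122  1.2    -0.8881]
```

Emit:
{"method": "nudge_tcp", "body": {
  "segments": {"deltas": [[0.0237,-0.0344,0.012,0,1],[0.0237,-0.0344,0.012,0,1],[0.0237,-0.0344,0.012,0,1],[0.0237,-0.0344,0.012,0,1],[0.0237,-0.0344,0.012,0,1],[0.0237,-0.0344,0.012,0,1],[0.0237,-0.0344,0.012,0,1],[0.0237,-0.0344,0.012,0,1],[0.0237,-0.0344,0.012,-0.06,1],[0,0,0.01,-0.071,1]]}
}}

```text
clock: 12.85
position: [0.509, 0.1511, 0.1847]
ee_rot: [-3.063, -0.675, 0.001]
force: [-0.1, -0.5, -0.5]
width: 1.001
gripper_force: 0.0
```

Run:
```python
from h import *
delta([.5084,.1461,.004]); d=shot("wrist","k3")
print(pose()[:3,2].round(4),arm.observe()["joints"].round(4)); print(proj(d,[.4884,.137,.015]))
```

```text
tcp [0.509  0.1511 0.1847] yaw 0.4336 tool delta [-0.0027  0.0052  0.1807]
[-0.005   0.0021 -1.    ] [-0.2368  0.3361 -0.1861  1.8486  0.0694  0.9672 -1.5871]
[323.43587311 199.85846731]
```

Emit:
{"method": "nudge_tcp", "body": {
  "segments": {"deltas": [[-0.002,0.005,0.045,0,1],[0,0,0.045,0,1],[0,0,0.045,0,0.6],[0,0,0.035,0,0.5],[0,0,0.01,0,0.4],[0,0,0,0,0.4]]},
  "force": 60
}}

```text
clock: 13.5
position: [0.508, 0.1385, 0.0052]
ee_rot: [-3.07, -0.659, 0.006]
force: [0.3, -0.1, 0.9]
width: 0.706
gripper_force: 0.0
```

Run:
```python
from h import *
delta([.5084,.1461,.004])
```

```text
tcp [0.508  0.1385 0.0052] yaw 0.4226 tool delta [ 0.0035 -0.0068  0.0012]
```

Emit:
{"method": "nudge_tcp", "body": {
  "segments": {"deltas": [[0.003,-0.0065,0.0012,0,0.4],[0,0,0,0,0.3],[0,0,0,0,0.1],[0,0,0,0,0],[0,0,0,0,0],[0,0,0,0,0]]},
  "force": 60
}}

```text
clock: 14.1
position: [0.5095, 0.1465, 0.0055]
ee_rot: [-3.069, -0.66, -0.001]
force: [-0.1, -0.7, 5.9]
width: 0.234
gripper_force: 60.0
```

Run:
```python
from h import *
delta([.5084,.1461,.004])
print(arm.observe()["joints"].round(2))
```

```text
tcp [0.5095 0.1465 0.0055] yaw 0.4238 tool delta [-0.0012 -0.0001  0.0015]
[-0.27  0.58 -0.14  2.01  0.14  0.56 -1.66]
```

Emit:
{"method": "nudge_tcp", "body": {
  "segments": {"deltas": [[0,0,-0.02,0,0],[0,0,-0.04,0,0],[0,0,-0.04,-0.13,0],[0,0,0,-0.143,0],[0,0,0,-0.143,0],[0,0,0,-0.143,0],[0,0,0,-0.143,0],[0,0,0,-0.143,0],[0,0,0,-0.143,0],[0,0,0,-0.143,0]]}
}}

```text
clock: 15.1
position: [0.5091, 0.1462, 0.105]
ee_rot: [-2.231, -2.209, -0.001]
force: [0.0, -0.1, -0.9]
width: 0.234
gripper_force: 60.0
```

Emit:
{"method": "nudge_tcp", "body": {
  "segments": {"deltas": [[0,0,0,0,0],[0,0,0,0,0]]}
}}

```text
clock: 15.3
position: [0.5091, 0.1462, 0.1049]
ee_rot: [-2.242, -2.197, -0.001]
force: [0.4, 0.4, -0.6]
width: 0.236
gripper_force: 60.0
```

Run:
```python
from h import *
delta([.5006,.1055,.0355])
d=shot("wrist","k4"); print(proj(d,pose()[:3,3]+[0.0,.117,.0045]))
print(pose()[:3,2].round(4),arm.observe()["joints"].round(2),arm.observe()["ft_torque"].round(3))
```

```text
tcp [0.5091 0.1462 0.1049] yaw 1.5504 tool delta [-0.041  -0.0076  0.0693]
[312.37710317 -18.49418134]
[-0.001  0.002 -1.   ] [-0.03  0.47 -0.46  1.92  0.27  0.82 -0.66] [ 0.009 -0.115 -0.025]
```

View pics/k4.png

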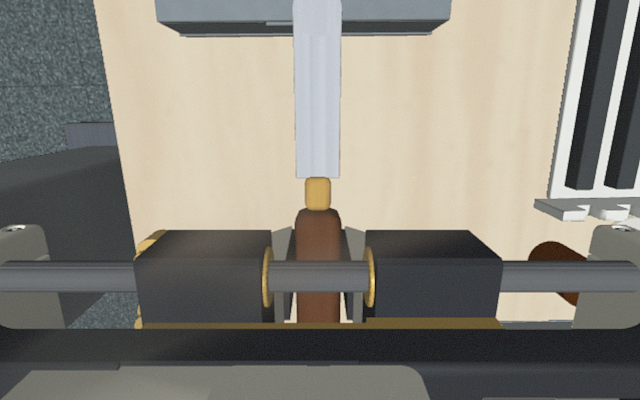

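Run:
```python
from h import *
print(tri([(load("k4"),555,272),(load("top0"),290,172)]), tri([(load("k4"),555,272),(load("k2"),463,-2)]))
d=load("k4")
# blade centreline & width, blade pixel edges on rows 60..170
im=d["image"].astype(int)
for v in (60,165):
    r=im[v]; s=(r[:,0]-r[:,2]) # blue minus red
    xs=np.where(s[250:390]>5)[0]+250; print(v,xs.min(),xs.max())
# notch
hsv=cv2.cvtColor(d["image"],cv2.COLOR_BGR2HSV); print(hsv[22,150:460:10,2]); 
print(onz(d,317,32,.0).round(3),onz(d,265,22,.044).round(4),onz(d,268,22,.044).round(4))
```

```text
(array([0.70327652, 0.08287331, 0.01444631]), [np.float64(0.004787653835612497), np.float64(0.004787653835612548)]) (array([0.68431355, 0.08978488, 0.03257426]), [np.float64(0.0010660065000129724), np.float64(0.0010660065000131082)])
60 295 339
165 297 338
[220  87  80  73  66  77  78  77  88  86  82  99 141 145 143 210 206 204
 210 200  63  59  63  57  64  62  63  66  65  61 221]
[0.511 0.265 0.   ] [0.4801 0.2628 0.044 ] [0.4818 0.2628 0.044 ]
```

Emit:
{"method": "nudge_tcp", "body": {
  "segments": {"deltas": [[-0.02,-0.004,0.015,0,0],[-0.02,-0.0035,0.03,-0.006,0],[0,0,0.0243,0,0],[0,0,0,0,0],[0,0,0,0,0]]}
}}

```text
clock: 15.85
position: [0.5011, 0.1073, 0.0361]
ee_rot: [-2.232, -2.208, -0.001]
force: [-0.4, -0.0, -0.5]
width: 0.23
gripper_force: 60.0
```

Run:
```python
from h import *
delta([.5006,.1055,.0355]); print(arm.observe()["force"])
d=shot("wrist","k5");im=d["image"].astype(int)
for v in (20,60,165):
    s=im[v,:,0]-im[v,:,2]; xs=np.where(s[250:390]>5)[0]+250
    a,b=onz(d,xs.min()-.5,v,.040),onz(d,xs.max()+.5,v,.040); print(v,xs.min(),xs.max(),"width at z=.04 (mm)",((b-a)[:2]*1000).round(2),((a+b)/2).round(4))
```

```text
tcp [0.5011 0.1073 0.0361] yaw 1.5601 tool delta [-0.0019 -0.0005  0.0006]
[-0.35471665 -0.01053193 -0.48853313]
20 294 340 width at z=.04 (mm) [19.49 -0.21] [0.5017 0.2104 0.04  ]
60 294 339 width at z=.04 (mm) [19.62 -0.21] [0.5013 0.1949 0.04  ]
165 297 338 width at z=.04 (mm) [19.35 -0.19] [0.5013 0.1496 0.04  ]
```

Emit:
{"method": "nudge_tcp", "body": {
  "segments": {"deltas": [[0.02,0,0,0,0],[0.02,0,0,0,0],[0.015,0,0,0,0],[0.015,0,0,0,0],[0,0,0,0,0]]}
}}

```text
clock: 16.4
position: [0.502, 0.1798, 0.0366]
ee_rot: [-2.227, -2.212, -0.005]
force: [-0.4, -1.0, -0.6]
width: 0.233
gripper_force: 60.0
```

```bash
python3 -c "
from h import *
delta([.501,.1755,.0355]); print(arm.observe()['force'])"
```

```text
tcp [0.502  0.1798 0.0366] yaw 1.5638 tool delta [-0.0043 -0.001   0.0011]
[-0.37399833 -0.98924956 -0.57100418]
```

Emit:
{"method": "nudge_tcp", "body": {
  "segments": {"deltas": [[0.001,0,-0.014,0,0],[0.002,0,-0.014,0,0],[0.005,0,-0.012,0,0],[0.006,0,-0.012,0,0],[0,0,0,0,0]]}
}}

```text
clock: 16.9
position: [0.503, 0.1916, 0.0899]
ee_rot: [-2.232, -2.21, -0.006]
force: [-0.3, 0.1, -1.1]
width: 0.238
gripper_force: 60.0
```

Run:
```python
from h import *
delta([.502,.1951,.0893]); o=arm.observe();print(o['force'].round(2),o["ft_torque"].round(3))
d=shot("wrist","c1");im=d["image"].astype(int)
for v in (60,100,165):
    s=im[v,:,0]-im[v,:,2]; xs=np.where(s[250:390]>5)[0]+250; z=pose()[2,3]+.0045
    a,b=onz(d,xs.min()-.5,v,z),onz(d,xs.max()+.5,v,z); print(v,xs.min(),xs.max(),((b-a)[:2]*1000).round(2))
```

```text
tcp [0.503  0.1916 0.0899] yaw 1.561 tool delta [ 0.0035 -0.001   0.0006]
[-0.27  0.11 -1.09] [ 0.001 -0.065  0.004]
60 250 389 [59.88 -0.56]
100 250 389 [61.62 -0.58]
165 297 338 [19.4  -0.19]
```

View pics/c1.png

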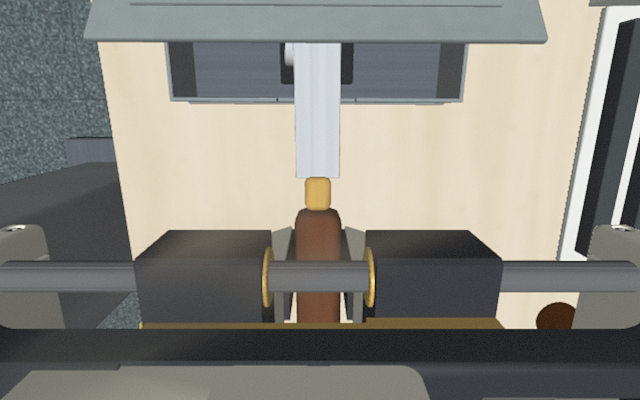

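Emit:
{"method": "nudge_tcp", "body": {
  "segments": {"deltas": [[0.010,0,-0.01,0,0],[0.011,0,-0.01,0,0],[0.012,0,-0.007,0,0],[0.013,0,-0.006,0,0],[0.013,0,-0.003,0,0],[0.013,0,-0.003,0,0],[0.013,0,0.001,0,0],[0.013,0,0.001,0,0],[0.004,0,0,0,0],[0,0,0,0,0]]}
}}

```text
clock: 17.95
position: [0.5024, 0.2937, 0.1246]
ee_rot: [-2.229, -2.21, -0.001]
force: [-0.1, 0.3, -0.9]
width: 0.233
gripper_force: 60.0
```

Run:
```python
from h import *
delta([.502,.2899,.1262]); o=arm.observe();print(o['force'].round(2),o["ft_torque"].round(3))
shot("scene","c2s")
```

```text
tcp [0.5024 0.2937 0.1246] yaw 1.5626 tool delta [-0.0038 -0.0004 -0.0016]
[-0.07  0.28 -0.87] [-0.051 -0.077  0.011]
```

Emit:
{"method": "nudge_tcp", "body": {
  "segments": {"deltas": [[-0.03,0,0,0,0],[-0.04,0,0,0,0],[-0.04,0,0,0,0],[-0.036,0.005,0,0,0],[0,0,0,0.139,0],[0,0,0,0.143,0],[0,0,0,0.143,0],[0,0,0,0.143,0],[0,0,0,0.143,0],[0,0,0,0.143,0]]}
}}

```text
clock: 19.0
position: [0.5065, 0.1459, 0.1248]
ee_rot: [-2.949, -1.077, 0.0]
force: [-0.8, -0.3, -1.2]
width: 0.231
gripper_force: 60.0
```

Emit:
{"method": "nudge_tcp", "body": {
  "segments": {"deltas": [[0,0,0,0.143,0],[0,0,0,0.142,0],[0,0,0,0,0]]}
}}

```text
clock: 19.3
position: [0.5065, 0.1461, 0.1248]
ee_rot: [-3.071, -0.653, 0.0]
force: [-0.9, 0.2, -0.6]
width: 0.233
gripper_force: 60.0
```

Run:
```python
from h import *
delta([.5095,.1465,.0055]); o=arm.observe();print(o['force'].round(2),o["ft_torque"].round(3))
shot("scene","c3s")
```

```text
tcp [0.5065 0.1461 0.1248] yaw 0.4191 tool delta [0.0029 0.0011 0.1193]
[-0.92  0.16 -0.59] [ 0.04  -0.037 -0.023]
```

Emit:
{"method": "nudge_tcp", "body": {
  "segments": {"deltas": [[0.003,0.001,0.03,0,0],[0,0,0.04,0,0],[0,0,0.035,0,0],[0,0,0.012,0,0],[0,0,0.0015,0,0],[0,0,0,0,0]]}
}}

```text
clock: 19.95
position: [0.5098, 0.1471, 0.0066]
ee_rot: [-3.069, -0.661, 0.0]
force: [0.4, 0.2, -0.6]
width: 0.237
gripper_force: 60.0
```

```bash
python3 -c "
from h import *
delta([.5095,.1465,.0055]); print(arm.observe()['force'].round(2))"
```

```text
tcp [0.5098 0.1471 0.0066] yaw 0.4241 tool delta [-0.0005  0.0004  0.0011]
[ 0.43  0.18 -0.64]
```

Emit:
{"method": "nudge_tcp", "body": {
  "segments": {"deltas": [[0,0,0.001,0,0],[0,0,0,0,0.35],[0,0,0,0,0.6],[0,0,0,0,0.7],[0,0,-0.03,0,1],[0,0,-0.05,0,1],[0,0,-0.05,-0.14,1],[0,0,-0.04,-0.143,1],[0,0,-0.03,-0.143,1],[0,0,0,-0.143,1]]}
}}

```text
clock: 20.95
position: [0.512, 0.1477, 0.2102]
ee_rot: [-2.759, -1.502, -0.013]
force: [-0.5, 0.4, -1.1]
width: 0.963
gripper_force: 0.0
```

Emit:
{"method": "nudge_tcp", "body": {
  "segments": {"deltas": [[0,0,0,-0.143,1],[0,0,0,-0.143,1],[0,0,0,-0.143,1],[0,0,0,-0.143,1],[0,0,0,0,1]]}
}}

```text
clock: 21.45
position: [0.5096, 0.1464, 0.2053]
ee_rot: [-2.226, -2.214, -0.001]
force: [0.9, -0.2, 0.1]
width: 0.999
gripper_force: 0.0
```

Run:
```python
from h import *
delta([.5,.16,.21]); shot("wrist","l1")
```

```text
tcp [0.5096 0.1464 0.2053] yaw 1.5653 tool delta [ 0.0135 -0.0097 -0.0046]
```

Emit:
{"method": "nudge_tcp", "body": {
  "segments": {"deltas": [[0.04,0,0,0,1],[0.02,0,0,0,1],[0,0,0,0,1]]}
}}

```text
clock: 21.8
position: [0.5095, 0.2104, 0.2056]
ee_rot: [-2.227, -2.211, -0.004]
force: [0.2, 0.3, 0.0]
width: 1.002
gripper_force: 0.0
```

```bash
python3 - <<'E'
from h import *
a=load("l1");b=shot("wrist","l2")
cv2.imwrite("pics/l12.png",np.hstack([a["image"][:230,120:520],b["image"][:230,120:520]]))
E
```

```text
(no output)
```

View pics/l12.png

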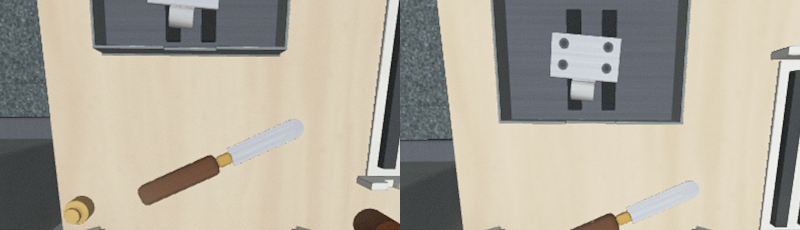

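Emit:
{"method": "nudge_tcp", "body": {
  "segments": {"deltas": [[0.035,-0.01,0.02,0,1],[0,0,0.01,0,1],[0,0,0,0,1]]}
}}

```text
clock: 22.15
position: [0.4994, 0.2407, 0.174]
ee_rot: [-2.23, -2.21, 0.004]
force: [0.3, -0.7, -0.2]
width: 0.999
gripper_force: 0.0
```

Create leaf.py:
```python
from h import *
b=shot("wrist","l3")
S=[]
for t in("l2","l3"):
    d=load(t); im=d["image"]; hsv=cv2.cvtColor(im,cv2.COLOR_BGR2HSV)
    m=((hsv[...,1]<25)&(hsv[...,2]>165)).astype(np.uint8); p=proj(d,[.498,.325,.0155]); 
    w=np.zeros_like(m); cv2.circle(w,tuple(int(x) for x in p),75,1,-1); m&=w; m[230:]=0
    n,l,st,c=cv2.connectedComponentsWithStats(m); i=1+np.argmax(st[1:,4]); print(t,p.round(),st[i])
    cs,_=cv2.findContours((l==i).astype(np.uint8),0,2); k=max(cs,key=cv2.contourArea); f=np.zeros_like(m); cv2.drawContours(f,[k],-1,1,-1)
    hol=f&(cv2.cvtColor(im,cv2.COLOR_BGR2GRAY)<135); n,ll,ss,cc=cv2.connectedComponentsWithStats(hol)
    q=sorted([cc[j] for j in range(1,n) if ss[j,4]>15],key=lambda c:c[0]); print(len(q),np.round(q,1).tolist())
    pl=cv2.morphologyEx(f,cv2.MORPH_OPEN,np.ones((33,33))); u=np.argwhere(pl)[:,::-1]
    W=np.array([onz(d,x,y,.0155)[:2] for x,y in u],np.float32)*1000; r=cv2.minAreaRect(W); print("plate rect mm",r)
    kn=f&(1-cv2.dilate(pl,np.ones((5,5)))); kn=cv2.morphologyEx(kn,cv2.MORPH_OPEN,np.ones((7,7))); u=np.argwhere(kn)[:,::-1]
    if len(u): print("knuckle on z=.02 rect mm",cv2.minAreaRect(np.array([onz(d,x,y,.0195)[:2] for x,y in u],np.float32)*1000))
    S.append((d,q))
(d1,a),(d2,b)=S
P=[]
if len(a)==len(b)==4:
    a=sorted(a[:2],key=lambda c:c[1])+sorted(a[2:],key=lambda c:c[1]); b=sorted(b[:2],key=lambda c:c[1])+sorted(b[2:],key=lambda c:c[1])
    for x,y in zip(a,b): p,r=tri([(d1,*x),(d2,*y)]); P.append(p); print(p.round(4),np.round(r,4), onz(d2,*y,.0155).round(4))
    P=np.array(P); ax=P[2]+P[3]-P[0]-P[1]; print("leaf yaw",np.arctan2(ax[1],ax[0]),"screw mean",P.mean(0).round(4))
```

```bash
python3 leaf.py
```

```text
l2 [305.  55.] [ 270   33   71   66 3070]
4 [[282.3, 64.1], [283.6, 42.8], [326.1, 68.0], [327.9, 46.8]]
plate rect mm ((496.4056396484375, 323.2711181640625), (39.45687484741211, 64.15394592285156), 89.5746078491211)
knuckle on z=.02 rect mm ((494.2147216796875, 293.58807373046875), (13.924266815185547, 21.410987854003906), 89.37809753417969)
l3 [316.  86.] [ 278   62   77   53 3109]
4 [[291.5, 95.4], [292.8, 72.9], [338.4, 99.4], [340.6, 77.1]]
plate rect mm ((497.12469482421875, 323.01348876953125), (39.14640426635742, 63.9847297668457), 89.48597717285156)
[0.4775 0.3361 0.017 ] [0.0001 0.0001] [0.4774 0.3362 0.0155]
[0.4758 0.3172 0.017 ] [0. 0.] [0.4757 0.3172 0.0155]
[0.5194 0.3322 0.0175] [0. 0.] [0.5194 0.3323 0.0155]
[0.5177 0.3134 0.0162] [0. 0.] [0.5177 0.3134 0.0155]
leaf yaw -0.09129011174008228 screw mean [0.4976 0.3247 0.0169]
```

Emit:
{"method": "nudge_tcp", "body": {
  "segments": {"deltas": [[0,0,0,0.082,1],[0.03,0.005,0.03,0,1],[0.03,0.005,0.03,0,1],[0,0,0.02,0,1],[0,0,0,0,1]]}
}}

```text
clock: 22.7
position: [0.5151, 0.2989, 0.0933]
ee_rot: [-2.319, -2.116, 0.006]
force: [-1.4, -0.5, -0.8]
width: 0.998
gripper_force: 0.0
```

```bash
python3 -c "
from h import *
delta([.497,.3208,.0065]); print(arm.observe()['joints'].round(2))"
```

```text
tcp [0.5151 0.2989 0.0933] yaw 1.4795 tool delta [ 0.0203 -0.0197  0.0869]
[-0.33  0.57 -0.41  1.76  0.28  0.87 -0.96]
```

Emit:
{"method": "nudge_tcp", "body": {
  "segments": {"deltas": [[0.02,-0.0195,0.01,0,1],[0,0,0.02,0,1],[0,0,0,0,1]]}
}}

```text
clock: 23.0
position: [0.4979, 0.3207, 0.0653]
ee_rot: [-2.319, -2.117, 0.002]
force: [0.8, -0.6, 0.1]
width: 1.002
gripper_force: 0.0
```

```bash
python3 -c "
from h import *
delta([.497,.3208,.0065]); print(arm.observe()['force'].round(2))"
```

```text
tcp [0.4979 0.3207 0.0653] yaw 1.4797 tool delta [ 0.     -0.0008  0.0588]
[ 0.76 -0.63  0.11]
```

Emit:
{"method": "nudge_tcp", "body": {
  "segments": {"deltas": [[0,-0.0008,0.025,0,1],[0,0,0.02,0,1],[0,0,0.0135,0,1],[0,0,0,0,1],[0,0,0,0,0.8],[0,0,0,0,0.7],[0,0,0,0,0.6],[0,0,0,0,0.6],[0,0,0,0,0.6]]},
  "force": 40
}}

```text
clock: 23.9
position: [0.4977, 0.323, 0.0079]
ee_rot: [-2.318, -2.118, -0.003]
force: [-0.9, -0.3, 5.5]
width: 0.706
gripper_force: 40.0
```

```bash
python3 -c "
from h import *
delta([.497,.3208,.0065]); print(arm.observe()['force'].round(2))"
```

```text
tcp [0.4977 0.323  0.0079] yaw 1.481 tool delta [-0.0022 -0.0005  0.0014]
[-0.91 -0.25  5.54]
```

Emit:
{"method": "nudge_tcp", "body": {
  "segments": {"deltas": [[0,0,-0.02,0,0.6],[0,0,-0.04,0,0.6],[0,0,-0.05,0,0.6],[0,0,-0.05,0,0.6],[0,0,-0.03,0,0.6],[0,0,0,0,0.6]]}
}}

```text
clock: 24.5
position: [0.4991, 0.3242, 0.2021]
ee_rot: [-2.318, -2.119, -0.014]
force: [0.5, 0.8, -2.2]
width: 0.708
gripper_force: 40.0
```

Run:
```python
from h import *
o=arm.observe(); print(o["gripper_force"],o["width"],o["force"].round(2)); d=shot("wrist","h1"); delta([.46,-.25,.25])
hsv=cv2.cvtColor(d["image"],cv2.COLOR_BGR2HSV)
m=((hsv[...,1]<30)&(hsv[...,2]>150)).astype(np.uint8)
n,l,st,c=cv2.connectedComponentsWithStats(m)
for i in range(1,n):
    if st[i,4]>120: print(st[i],c[i].round(1))
print(onz(load("j1"),455,80,0).round(3),onz(load("j2"),540,160,0).round(3))
for x,y,z in((.0208,0,-.0076),(-.0297,0,-.0116-.009),(-.0297+.011,0,-.0116),(-.0297,0,-.0116+.009)):
    print(proj(d,(pose()@[x,y,z,1])[:3]).round(1))
```

```text
39.999491572380066 0.7081259755107059 [ 0.53  0.8  -2.17]
tcp [0.4982 0.3231 0.1992] yaw 1.4809 tool delta [-0.574   0.0135 -0.0533]
[  158     0   311    64 10082] [293.3  31.6]
[ 449    0   69   42 1898] [482.2  17.2]
[ 514    0  126   32 2501] [572.   11.2]
[  442    37   198   212 20239] [514.8 135.8]
[ 607   38   22   62 1171] [617.4  68.4]
[ 166   75  271  160 7281] [286.3 147.5]
[617 115  23  25 375] [628.6 127.4]
[ 248  213  141   48 6052] [317.9 236.7]
[ 245  292  158   31 2930] [333.1 308.4]
[113 384  96  16 855] [162.4 394.2]
[ 0.557 -0.478  0.   ] [ 0.468 -0.453  0.   ]
[316.4 212.3]
[316.4 321.6]
[316.4 291. ]
[316.5 300.5]
```

Emit:
{"method": "nudge_tcp", "body": {
  "segments": {"deltas": [[-0.03,0,-0.01,0,0.6],[-0.04,0,-0.01,0,0.6],[-0.042,0,-0.01,0,0.6],[-0.042,0,-0.01,0,0.6],[-0.042,0,-0.01,0,0.6],[-0.042,0,-0.01,0,0.6],[-0.042,0,-0.01,0,0.6],[-0.042,0,0,0,0.6],[-0.042,0,0,0,0.6],[-0.042,0,0,0,0.6]]}
}}

```text
clock: 25.55
position: [0.4596, -0.0839, 0.2648]
ee_rot: [-2.316, -2.117, 0.002]
force: [0.3, 0.6, -0.9]
width: 0.71
gripper_force: 40.0
```

Emit:
{"method": "nudge_tcp", "body": {
  "segments": {"deltas": [[-0.042,0,0,0,0.6],[-0.042,0,0,0,0.6],[-0.042,0,0,0,0.6],[-0.042,0,0,0,0.6],[-0.042,0,0,-0.05,0.6],[-0.035,0,0,-0.1,0.6],[-0.02,0,0,-0.08,0.6],[0,0,0,0,0.6]]}
}}

```text
clock: 26.35
position: [0.44, -0.3494, 0.2633]
ee_rot: [-2.06, -2.365, 0.001]
force: [-0.1, 0.3, -2.3]
width: 0.709
gripper_force: 40.0
```

Run:
```python
from h import *
delta([.43,-.37,.27]); print(pose()[:3,2].round(4),arm.observe()["joints"].round(2)); d=shot("wrist","m1")
print(proj(d,[.457,-.28,.064]).round(1),proj(d,[.4617,-.3101,.061]).round(1))
```

```text
tcp [ 0.44   -0.3494  0.2633] yaw 1.7084 tool delta [-0.019  -0.0128 -0.0067]
[-0.0044  0.0027 -1.    ] [ 0.7   0.32 -0.16  1.66  0.05  1.17  0.66]
[344.8 107. ] [344.5 136.9]
```

Create jamb.py:
```python
from h import *
def screws(tag,pred,z=.061):
    d=load(tag); g=cv2.cvtColor(d["image"],cv2.COLOR_BGR2GRAY).astype(float); out=[]
    for p in pred:
        u,v=np.round(proj(d,p)).astype(int)
        for _ in range(3):
            w=np.clip(170-g[v-6:v+7,u-6:u+7],0,None); yy,xx=np.mgrid[v-6:v+7,u-6:u+7]; U,V=(w*xx).sum()/w.sum(),(w*yy).sum()/w.sum(); u,v=int(round(U)),int(round(V))
        out.append(onz(d,U,V,z))
    return np.array(out)
def prof(tag,f):
    d=load(tag); g=d["image"].astype(np.float32); pts=np.array([proj(d,p) for p in f],np.float32)
    return cv2.remap(g,pts[:,0].reshape(1,-1),pts[:,1].reshape(1,-1),cv2.INTER_LINEAR)[0]
if __name__=="__main__":
    P=[[.4811,-.2973,.061],[.4839,-.3171,.061],[.4395,-.3031,.061],[.4423,-.3229,.061]]
    for t in("j1","j2","m1"):
        Q=screws(t,P); ax=Q[0]+Q[1]-Q[2]-Q[3]; yaw=np.arctan2(ax[1],ax[0]); o=Q.mean(0); print(t,"screw mean",o.round(4),"yaw",yaw.round(4))
        ex=np.array([np.cos(yaw),np.sin(yaw),0]); ey=np.array([-ex[1],ex[0],0])
        base=lambda x,y,z:np.array([o[0],o[1],z])+ex*x+ey*y
        s=np.arange(0,.05,.0005)
        for x in(-.048,-.04,.04,.048):
            a=prof(t,[base(x,y,.055) for y in s]); sat=a.max(1)-a.min(1); gr=np.diff(cv2.GaussianBlur(a[:,0].reshape(1,-1),(9,1),1.5)[0]); i=np.argmax(np.abs(gr)); print("  wood edge x",x,"y",s[i].round(4),end="")
        print()
        for x in(-.028,-.023,.023,.028):
            a=prof(t,[base(x,y,.064) for y in s]); gr=np.diff(cv2.GaussianBlur((a[:,2]-a[:,0]).reshape(1,-1),(9,1),1.5)[0]); i=np.argmax(np.abs(gr)); print("  knuckle outer x",x,s[i].round(4),gr[i].round(1),end="")
        print()
        sx=np.arange(-.045,.045,.0005)
        a=prof(t,[base(x,.0305,.073) for x in sx]); b=cv2.GaussianBlur((a[:,2]-a[:,0]).reshape(1,-1),(9,1),1.5)[0]; gr=np.diff(b)
        for lo,hi in((-.04,-.025),(-.02,0),(0,.02),(.025,.04)):
            k=np.where((sx[:-1]>lo)&(sx[:-1]<hi))[0]; i=k[np.argmax(np.abs(gr[k]))]; print("  end",sx[i].round(4),gr[i].round(1),end="")
        print()
```

```bash
python3 jamb.py
```

```text
j1 screw mean [ 0.4617 -0.3101  0.061 ] yaw 0.1395
  wood edge x -0.048 y 0.0205  wood edge x -0.04 y 0.0205  wood edge x 0.04 y 0.0205  wood edge x 0.048 y 0.0205
  knuckle outer x -0.028 0.0395 6.8  knuckle outer x -0.023 0.0395 6.6  knuckle outer x 0.023 0.0395 8.3  knuckle outer x 0.028 0.04 8.1
  end -0.033 -7.2  end -0.012 8.4  end 0.013 -9.5  end 0.0325 9.9
j2 screw mean [ 0.4617 -0.3101  0.061 ] yaw 0.1415
  wood edge x -0.048 y 0.0335  wood edge x -0.04 y 0.034  wood edge x 0.04 y 0.034  wood edge x 0.048 y 0.034
  knuckle outer x -0.028 0.039 7.0  knuckle outer x -0.023 0.039 6.9  knuckle outer x 0.023 0.039 7.0  knuckle outer x 0.028 0.039 8.0
  end -0.0335 -10.9  end -0.0115 9.5  end 0.0125 -12.5  end 0.033 13.3
m1 screw mean [ 0.4617 -0.31    0.061 ] yaw 0.1432
  wood edge x -0.048 y 0.022  wood edge x -0.04 y 0.022  wood edge x 0.04 y 0.022  wood edge x 0.048 y 0.022
  knuckle outer x -0.028 0.0395 5.5  knuckle outer x -0.023 0.0395 5.9  knuckle outer x 0.023 0.039 7.8  knuckle outer x 0.028 0.039 7.6
  end -0.033 -6.4  end -0.0135 7.2  end 0.0115 -8.7  end 0.0325 6.4
```

Run:
```python
from h import *
import numpy as np
for t in("h1","m1"):
    d=load(t); M=d["mount"]; dt=dict(d); dt["cam_to_world"]=M
    g=cv2.cvtColor(d["image"],cv2.COLOR_BGR2GRAY); hsv=cv2.cvtColor(d["image"],cv2.COLOR_BGR2HSV)
    Z=-.0076
    hol=((g<135)&(np.indices(g.shape)[0]>214)&(np.indices(g.shape)[0]<258)&(abs(np.indices(g.shape)[1]-318)<62)).astype(np.uint8)
    n,l,s,c=cv2.connectedComponentsWithStats(hol)
    for i in range(1,n):
        if 20<s[i,4]<400: print(t,"hole",s[i],c[i].round(1),"tool",onz(dt,*c[i],Z).round(4))
    # +y edge: gradient of brightness down columns
    e=[]
    for u in range(262,376,6):
        col=cv2.GaussianBlur(hsv[195:232,u-1:u+2,2].mean(1).reshape(-1,1).astype(np.float32)-hsv[195:232,u-1:u+2,1].mean(1).reshape(-1,1).astype(np.float32),(1,5),1)[:,0]; gr=np.diff(col); i=np.argmax(np.abs(gr)); e.append((u,195+i+.5))
    e=np.array(e); k=np.polyfit(e[:,0],e[:,1],1); k=np.polyfit(*e[abs(e[:,1]-np.polyval(k,e[:,0]))<2].T,1); print(t,"edge",k, onz(dt,318,np.polyval(k,318),Z).round(4),e[::4].tolist())
    r=g[225].astype(int); print("row225",[ (u,int(r[u])) for u in list(range(240,256,2))+list(range(380,398,2))])
```

```text
h1 hole [264 223  19  18 267] [273.2 231.6] tool [ 0.0109 -0.0213 -0.0076]
h1 hole [353 223  19  18 268] [362.3 231.6] tool [ 0.011   0.021  -0.0076]
h1 edge [2.48593217e-16 2.13500000e+02] [ 0.02   -0.     -0.0076] [[262.0, 213.5], [286.0, 213.5], [310.0, 212.5], [334.0, 212.5], [358.0, 223.5]]
row225 [(240, 177), (242, 100), (244, 103), (246, 109), (248, 169), (250, 217), (252, 216), (254, 220), (380, 224), (382, 225), (384, 226), (386, 223), (388, 120), (390, 104), (392, 97), (394, 98), (396, 97)]
m1 hole [264 223  19  18 264] [273.3 231.4] tool [ 0.011  -0.0212 -0.0076]
m1 hole [353 223  19  18 262] [362.4 231.4] tool [ 0.0111  0.0211 -0.0076]
m1 edge [-8.95755306e-02  2.38775905e+02] [ 0.0216  0.     -0.0076] [[262.0, 212.5], [286.0, 213.5], [310.0, 210.5], [334.0, 213.5], [358.0, 204.5]]
row225 [(240, 123), (242, 121), (244, 118), (246, 224), (248, 213), (250, 217), (252, 220), (254, 220), (380, 226), (382, 227), (384, 227), (386, 222), (388, 211), (390, 221), (392, 227), (394, 230), (396, 228)]
```

Emit:
{"method": "nudge_tcp", "body": {
  "segments": {"deltas": [[0.04,0,0,0,0.6],[0.045,0,0,0,0.6],[0.04,0,0.02,0,0.6],[0.022,0,0.03,0,0.6],[0,0,0.04,0,0.6],[0,0,0.03,0,0.6],[0,0,0.02,0,0.6],[0,0,0,0,0.6]]}
}}

```text
clock: 27.2
position: [0.4188, -0.1982, 0.1233]
ee_rot: [-2.054, -2.366, 0.001]
force: [-0.6, -1.0, -2.4]
width: 0.707
gripper_force: 40.0
```

Run:
```python
from h import *
delta([.4462,-.2011,.0524]); print(pose()[:3,2].round(4),pose()[:3,0].round(4))
```

```text
tcp [ 0.4188 -0.1982  0.1233] yaw 1.7119 tool delta [-0.0071  0.0272  0.0707]
[-0.0068  0.0048 -1.    ] [-0.1406  0.99    0.0057]
```

Emit:
{"method": "nudge_tcp", "body": {
  "segments": {"deltas": [[0,0.027,0.02,0,0.6],[0,0,0.03,0,0.6],[0,0,0.018,0,0.6],[0,0,0,0,0.6],[0,0,0,0,0.6]]}
}}

```text
clock: 27.7
position: [0.4483, -0.1961, 0.059]
ee_rot: [-2.059, -2.37, -0.002]
force: [0.3, 0.4, -1.2]
width: 0.709
gripper_force: 40.0
```

Create fit.py:
```python
from h import *
B=np.array([.4574,-.2798,.064])
T=pose(); b=(T@[-.0295,0,-.0116,1])[:3]; print("bore",b.round(4),"tool delta to gap",(T[:3,:3].T@(B-b)).round(4),"tilt",T[:3,2].round(4),"yaw-pi/2",np.arctan2(T[1,0],T[0,0])-np.pi/2, arm.observe()["force"].round(2))
```

```bash
python3 fit.py
```

```text
bore [ 0.4525 -0.2253  0.0705] tool delta to gap [-0.0546 -0.0027  0.0064] tilt [-7.0e-04  2.1e-03 -1.0e+00] yaw-pi/2 0.14040069943576006 [ 0.27  0.4  -1.15]
```

Clear before slide; go halfway, recheck.

Emit:
{"method": "nudge_tcp", "body": {
  "segments": {"deltas": [[-0.01,-0.0027,0.0064,0,0.6],[-0.015,0,0,0,0.6],[0,0,0,0,0.6],[0,0,0,0,0.6]]}
}}

```text
clock: 28.1
position: [0.449, -0.2227, 0.0521]
ee_rot: [-2.062, -2.369, -0.002]
force: [0.0, 0.6, -2.0]
width: 0.708
gripper_force: 40.0
```

```bash
python3 fit.py
```

Run:
```python
from h import *
shot("wrist","n1"); shot("scene","n1s")
```

```text
bore [ 0.453  -0.252   0.0636] tool delta to gap [-0.0282  0.0005 -0.0004] tilt [-1.0e-04  1.6e-03 -1.0e+00] yaw-pi/2 0.13816067202569893 [ 0.01  0.6  -1.96]
```

Emit:
{"method": "nudge_tcp", "body": {
  "segments": {"deltas": [[-0.008,0.0004,-0.0004,-0.002,0.6],[-0.008,0,0,0,0.6],[-0.006,0,0,0,0.6],[-0.004,0,0,0,0.6],[-0.002,0,0,0,0.6],[0,0,0,0,0.6],[0,0,0,0,0.6]]}
}}

```text
clock: 28.9
position: [0.4531, -0.249, 0.0519]
ee_rot: [-2.056, -2.372, -0.002]
force: [0.1, 0.4, -2.2]
width: 0.709
gripper_force: 40.0
```

```bash
python3 fit.py
```

Run:
```python
from h import *
a=shot("wrist","n2"); b=shot("scene","n2s")
c=a["image"][280:335,220:420]; p=proj(b,[.4574,-.2798,.064]).astype(int); e=b["image"][p[1]-28:p[1]+28,p[0]-40:p[0]+40]
print(p); cv2.imwrite("pics/n2c.png",np.vstack([cv2.resize(c,(800,220),interpolation=cv2.INTER_CUBIC),cv2.resize(e,(540,378),interpolation=cv2.INTER_CUBIC,) if 0 else cv2.copyMakeBorder(cv2.resize(e,(540,378),interpolation=cv2.INTER_CUBIC),0,0,0,260,0)]))
for q in ([.4574,-.2798,.064],): print(proj(a,q).round(1))
```

```text
bore [ 0.4573 -0.2782  0.0635] tool delta to gap [-0.0016 -0.0002 -0.0005] tilt [-0.001   0.0023 -1.    ] yaw-pi/2 0.14243857638279356 [ 0.06  0.41 -2.22]
[407 231]
[317.6 314.9]
```

View pics/n2c.png

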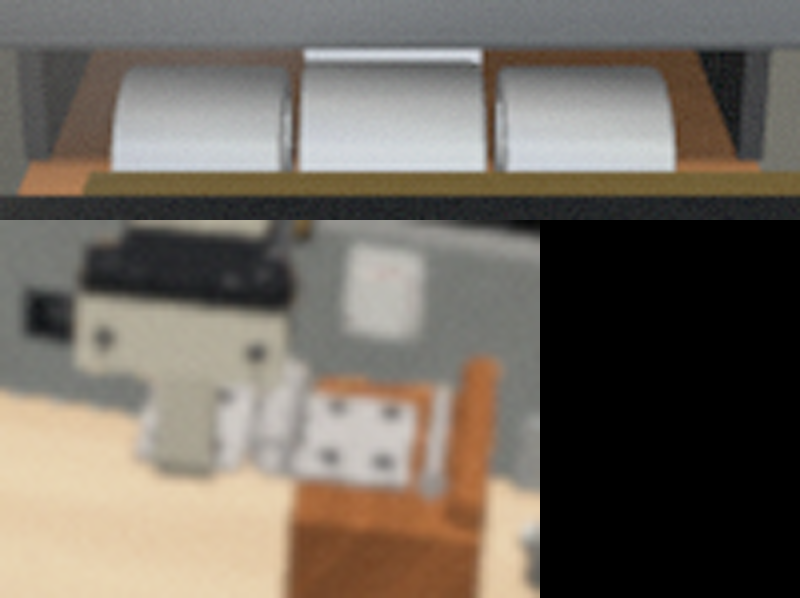

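Create sh.py:
```python
from h import *
import sys
d=load(sys.argv[1]); g=cv2.cvtColor(d["image"],cv2.COLOR_BGR2GRAY).astype(float)
for n,a,b in(("L",256,286),("M",302,334),("R",352,380)): print(n,[round(g[v,a:b].mean()) for v in range(290,324)])
r=g[312:322].mean(0); print([(u,round(r[u])) for u in range(286,348)if r[u]<205])
```

```bash
python3 sh.py n2
```

```text
L [118, 108, 103, 98, 98, 96, 100, 107, 112, 119, 125, 131, 138, 145, 152, 157, 164, 170, 176, 180, 183, 186, 189, 192, 196, 202, 207, 207, 205, 204, 204, 207, 183, 110]
M [110, 105, 162, 212, 190, 131, 98, 110, 119, 128, 137, 145, 152, 159, 168, 174, 179, 183, 187, 190, 194, 197, 200, 203, 205, 208, 212, 214, 213, 212, 212, 216, 192, 110]
R [107, 92, 80, 71, 70, 68, 78, 93, 101, 110, 121, 130, 138, 148, 156, 162, 168, 176, 183, 187, 190, 193, 194, 197, 200, 206, 210, 211, 209, 208, 208, 209, 185, 110]
[(286, 201), (287, 201), (288, 200), (289, 177), (290, 144), (291, 152), (292, 135), (293, 85), (294, 124), (295, 188), (340, 193), (341, 138), (342, 79), (343, 89), (344, 149), (345, 157), (346, 159), (347, 195)]
```

Emit:
{"method": "nudge_tcp", "body": {
  "segments": {"deltas": [[-0.0008,0,-0.0004,0,0.6],[0,0,0,0,0.6],[0,0,0,0,0.6]]}
}}

```text
clock: 29.3
position: [0.4534, -0.2501, 0.0525]
ee_rot: [-2.057, -2.372, -0.002]
force: [-0.1, 0.2, -0.4]
width: 0.708
gripper_force: 40.0
```

```bash
python3 fit.py; python3 -c "
from h import *
shot('wrist','n3')"; python3 sh.py n3
```

```text
bore [ 0.4575 -0.2793  0.064 ] tool delta to gap [-0.0005 -0.0002 -0.    ] tilt [-7.e-04  2.e-03 -1.e+00] yaw-pi/2 0.14232481372389305 [-0.12  0.24 -0.38]
L [118, 109, 103, 99, 105, 110, 117, 123, 128, 135, 142, 148, 154, 159, 165, 172, 178, 181, 183, 186, 188, 192, 198, 204, 206, 204, 203, 202, 203, 203, 204, 208, 184, 111]
M [109, 106, 161, 212, 190, 130, 98, 109, 119, 128, 136, 144, 151, 159, 167, 174, 179, 183, 187, 190, 193, 196, 200, 202, 204, 208, 212, 213, 213, 211, 212, 216, 191, 110]
R [106, 92, 80, 70, 81, 96, 104, 115, 125, 133, 142, 151, 158, 165, 171, 179, 185, 188, 191, 193, 195, 198, 203, 208, 212, 210, 208, 207, 206, 206, 207, 210, 187, 111]
[(286, 205), (289, 179), (290, 141), (291, 134), (292, 118), (293, 92), (294, 131), (295, 190), (340, 193), (341, 140), (342, 89), (343, 98), (344, 143), (345, 141), (346, 162), (347, 204)]
```

Emit:
{"method": "nudge_tcp", "body": {
  "segments": {"deltas": [[0.0006,0,0,0,0.6],[0,0,0,0,0.6],[0,0,0,0,0.6]]}
}}

```text
clock: 29.65
position: [0.4532, -0.2495, 0.0524]
ee_rot: [-2.057, -2.372, -0.002]
force: [-0.3, -0.1, -1.6]
width: 0.708
gripper_force: 40.0
```

```bash
python3 fit.py; python3 -c "
from h import *
shot('wrist','n4')"; python3 sh.py n4
```

```text
bore [ 0.4574 -0.2787  0.064 ] tool delta to gap [-0.0011 -0.0002 -0.    ] tilt [-7.e-04  2.e-03 -1.e+00] yaw-pi/2 0.14221352219950667 [-0.25 -0.1  -1.57]
L [118, 109, 103, 98, 97, 102, 109, 114, 122, 127, 133, 139, 147, 153, 158, 164, 171, 177, 181, 184, 187, 189, 192, 197, 203, 207, 206, 204, 203, 203, 203, 207, 184, 110]
M [110, 105, 162, 212, 190, 132, 98, 109, 119, 128, 136, 144, 152, 159, 167, 174, 179, 183, 187, 191, 194, 197, 199, 202, 205, 208, 212, 213, 213, 212, 212, 216, 191, 110]
R [106, 91, 81, 68, 70, 80, 95, 103, 114, 123, 131, 141, 150, 157, 164, 170, 177, 184, 189, 190, 193, 195, 198, 202, 208, 212, 210, 208, 207, 206, 207, 210, 185, 110]
[(286, 204), (287, 205), (288, 203), (289, 180), (290, 145), (291, 144), (292, 131), (293, 90), (294, 127), (295, 189), (340, 194), (341, 139), (342, 85), (343, 96), (344, 149), (345, 148), (346, 161), (347, 202)]
```

```bash
python3 -c "
from h import *
print(arm.sign_off())"
```

```text
the job is handed in; nothing more can be done
None
```

I handed the job in at 29.7 s: the leaf is held in the gripper with its knuckle in the gap and the bores in line to about 1 mm or better, the knife is back flat on the desk, and the cover is open past upright by my estimate (about 1.8 rad from the blade's travel, not measured in an image). On the way, a wrong-way turn ran joint 7 to its limit and tilted the tool; correcting that tilt put joint 6 at 2.002 against its limit of 2.

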